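# Stir the clay damp-absorber balls under the waste pipe

### The job

Take the stirrer out of the amber jar and, reaching in under the waste pipe, stir the clay balls in the blue tub clockwise (seen from above) with its bulb until the red ball has gone once right round the tub, back to where it began. Then put the stirrer bulb-down in the open green caddy and let go. Keep your fingers off the balls and all of them in the tub, leave the jar standing in its place, and do not knock the pipe, ram or shove the tub, or disturb the other things.

Things in the scene. Friction and masses are not known exactly. Their poses are not given: they have to be found in the camera images.
- stirrer: wooden stirring stick 210 mm long, standing upright in the amber jar at the start; origin at the centre of its flat foot (8 mm across), z runs up to the handle's end. From the foot: a ball-shaped varnished bulb 28 mm across, a round shaft 12 mm thick, then from 120 to 210 mm an orange handle of 16 x 16 mm square section (faces along its x and y). 60 to 90 g
- stirrer_bulb (a point): centre of the stirrer's bulb, 14.5 mm from the foot
- stirrer_grip (a point): point on the handle's axis to grip, 172 mm from the foot, 38 mm below the handle's end; axes as the stirrer's
- jar: otherwise empty open amber glass jar, 50 mm across, 80 mm high, walls 4 mm, floor 5 mm thick, loose, 0.3 kg; it holds the stirrer; origin under its centre; it stands on one side and the caddy on the other
- tub: round blue plastic tub of balls under the pipe, 0.9 kg, loose; 50 mm high, outside 128 mm across at the foot, nearly straight walls 4 mm thick for the lowest 28 mm, then flaring to 174 mm at the rim; a hub 49 mm across rises in its middle to 28 mm above the liner, leaving a ring channel 24 to 60 mm from the centre, balls in one layer; origin under its centre, z up
- tub_in (a point): centre of the tub on its inner floor level (5 mm above its underside; the hub stands over it); z up
- tub_start (a point): fixed point of the tub in mid-channel, 42.5 mm from its centre, 14 mm over the inner floor, where the red ball lies at the start
- tub_third (a point): the same, a third of a turn farther round clockwise seen from above
- tub_two_thirds (a point): the same, two thirds of a turn round clockwise seen from above
- red_ball: the red tell-tale ball, smooth glazed clay, 28 mm across, 18 g; origin at its centre
- ball1: white smooth glazed clay ball in the tub, 28 mm across, 18 g; origin at its centre
- ball2: white smooth glazed clay ball in the tub, 28 mm across, 18 g; origin at its centre
- ball3: white smooth glazed clay ball in the tub, 28 mm across, 18 g; origin at its centre
- ball4: white smooth glazed clay ball in the tub, 28 mm across, 18 g; origin at its centre
- ball5: white smooth glazed clay ball in the tub, 28 mm across, 18 g; origin at its centre
- pipe: fixed white waste pipe running level along its y across the cupboard, 50 mm thick and 800 mm long, its axis 155 mm above the liner, over the middle of the tub and about 15 mm beyond the tub's centre, on steel brackets 370 mm either side; a stick cannot stand upright in the tub's far half; origin on the liner under its middle, x points away from the robot
- pipe_mid (a point): middle of the pipe's axis, 155 mm above the liner
- caddy: fixed green flip-top caddy standing open, its lid flipped right back and hanging down behind (+x) it; 140 (x) x 150 (y) x 120 mm high, walls and floor 4 mm; origin under its centre
- caddy_in (a point): centre of the caddy's inner floor
- brush_holder: yellow toilet brush holder with its brush, 110 mm across, 348 mm high, loose bystander; origin under its centre
- grout_brush: stainless steel grout brush lying flat, 200 x 24 x 32 mm, loose bystander; origin under its centre
- squeeze_bottle: capped white squeeze bottle, 64 mm across, 180 mm high, loose bystander; origin under its centre
- cleaner_jar: closed grey cleaner jar with a red lid, 72 mm across, 90 mm high, loose bystander; origin under its centre
Not all that is in view belongs to the job. Of the things that look like the stirrer, the middle-sized one is meant.

How it is judged:
On the way, in this order (a step that is already met when the one before it is completed fails the run):
1. the held stirrer's bulb is down among the balls in the tub (horizontal distance between stirrer_bulb and tub_in below 0.066 m and z of stirrer_bulb in the frame of tub_in below 0.03 m and contact force between the fingers and stirrer above 1 N), for 0.2 s.
2. stirred clockwise, the red ball is within 28 mm of a third of the way round (all of step 1 and horizontal distance between red_ball and tub_third below 0.028 m), for 0.05 s.
3. then within 28 mm of two thirds of the way round (all of step 1 and horizontal distance between red_ball and tub_two_thirds below 0.028 m), for 0.05 s.
4. then back within 28 mm of where it began (all of step 1 and horizontal distance between red_ball and tub_start below 0.028 m), for 0.05 s.
At the end, for the whole second after the job is handed in: The stirrer is released and at rest with its bulb inside the caddy (bulb centre less than 60 mm above the caddy's floor), all six balls are in the tub (within 70 mm of its centre and not above 40 mm over its floor), and the jar stands upright (within 0.2 rad) (x of stirrer_bulb in the frame of caddy_in between -0.068 and 0.068 m and y of stirrer_bulb in the frame of caddy_in between -0.073 and 0.073 m and z of stirrer_bulb in the frame of caddy_in between -0.01 and 0.06 m and linear speed of stirrer below 0.03 m/s and angle between jar's own z axis and vertical below 0.2 rad and horizontal distance between each of red_ball, ball1, ball2, ball3, ball4, ball5 and tub_in below 0.07 m and z of each of red_ball, ball1, ball2, ball3, ball4, ball5 in the frame of tub_in below 0.04 m); the robot touches nothing.
It fails at once if the tub is shoved more than 30 mm, or the stirrer rammed against it (more than 25 N) (distance of tub from where it was at the start of the episode above 0.03 m or contact force between stirrer and tub above 25 N).
It fails at once if the waste pipe is knocked (more than 5 N) (contact force between pipe and anything else above 5 N).
It fails at once if the amber jar is moved more than 40 mm or tipped over (distance of jar from where it was at the start of the episode above 0.04 m or angle between jar's own z axis and vertical above 0.5 rad).
It fails at once if a ball is touched with the fingers (contact force between the fingers and red_ball above 0.5 N or contact force between the fingers and ball1 above 0.5 N or contact force between the fingers and ball2 above 0.5 N or contact force between the fingers and ball3 above 0.5 N or contact force between the fingers and ball4 above 0.5 N or contact force between the fingers and ball5 above 0.5 N).
It fails at once if another thing is moved more than 20 mm (distance of any of brush_holder, grout_brush, squeeze_bottle, cleaner_jar from where it was at the start of the episode above 0.02 m).
It also fails if it takes over 61 s, if anything falls off the work surface, if the arm or the gripper's body presses on something with over 40 N, if the wrist force passes 120 N, or if a joint passes its speed limit or range.

### The arm

A 6-joint arm with a two-finger parallel gripper is mounted at the origin on the work surface. World frame = base frame: x ahead of the robot, y to its left, z up, the work surface at z = 0. Lengths are in m, angles in rad, forces in N, time in s.
With the tool pointing down it reaches from about 0.35 to 0.775 m from the base axis. Payload 7.3 kg.
Tool frame: the origin (TCP) lies at the centre of the arm's flange, where the gripper is bolted on; the fingertips stand 178 mm ahead of it and the grasp point (between the pads) lies 159 mm ahead of it; z points along the fingers, y is the line along which they close (so a half turn about z gives the same grasp; the last joint's range is limited). The gripper opens to 92 mm and grips with 3 to 60 N. Pads are 19 mm wide; open, the fingers measure 130 mm over their backs; the gripper's body (75 mm by 190 mm) begins 47 mm behind the grasp point.
Start: joints at [1.193, 0.342, 1.524, -0, 1.275, -0.146], TCP at [0.121, 0.511, 0.405] pointing down, gripper open.
Joint ranges: [-2.53, 2.53], [-0.77, 2.02], [0.04, 2.7], [-1, 4.14], [0.28, 2.66], [-3.11, 3.11]. Speed limits (rad/s): [2.57, 2.57, 3.14, 3.14, 3.14, 3.14].

### API

Orientations are given as [roll, pitch, yaw] about the fixed x, y, z axes, in that order (R = Rz(yaw) Ry(pitch) Rx(roll)).
In Python, from cell import telemetry, vision, ticket gives the robot as it stands.
- The arm moves only by the shell command python3 -m crank 'ROWS' [FORCE]. ROWS is JSON, a list of rows, each a list of 5 numbers: the gripper command: -1 is shut, 1 is fully open, values between are in proportion, then the shift along the tool's x, y, z in mm, then the turn about the tool's z in rad. In form: [[fingers, dx, dy, dz, roll], ...]. A call has 1 to 12 rows; each row is the pose to reach, as a shift and turn from the pose commanded when the call began, along the tool's axes at that moment; what a row does not reach only later rows make up. A row lasts 1/12 s, in which the tool goes at most 41.7 mm and 7.16 degrees, less where a joint would pass 70% of its speed; a pose out of reach is approached as far as the arm can. A call with a gripper value outside its range is refused whole. The fingers move at their own pace and stop on an object; FORCE is the grip in N (left out, the last holds). Time passes only in rows, so rows that repeat a pose let the fingers close. It gives the time, the measured TCP pose, the force, the opening and the grip force at its end, in the units of the state.
- telemetry.observe(): the state, without advancing time (a new reading comes with each control period).
- vision.read_camera(name): name is "side" or "top" or "wrist"; returns (picture, depth): 384x512x3 uint8, red, green, blue; 384x512 float32, m along the optical axis (not along the pixel's ray), 0 where there is no reading.
- vision.get_calibration(name): a dict with "camera_matrix" (3x3 intrinsics, pixels), "dist" ([k1, k2, p1, p2, k3] as OpenCV has them; the pictures are not rectified), "rvec" (rotation vector, rad) and "tvec" (3), from world to camera coordinates, as OpenCV has them. Camera axes: x right, y down, z forward; pixel columns grow to the right and rows downward; lengths in m; the calibration is good to about 2 mm. A picture is of the moment at which its call begins: read the wrist's pose just before it. get_calibration takes no time and is no camera call; for the wrist camera it gives the pose at the moment of the call.
- ticket.hand_in(): hands the job in; it is judged then, once.
The state is a dict: "time": time; "qpos": joint angles; "qvel": joint speeds; "joint_efforts": joint torques, N m; "tool_pos": TCP position; "tool_rot": TCP orientation; "contact_force": force on the tool from outside, world axes, zero at the start; "torque": the same for the moment, N m; "opening": finger opening in m; "grip_force": force on a finger pad.
Only numpy, scipy, OpenCV 4.12 (cv2) and the standard library are available. Lean on these libraries where they do the work, as an engineer would, in place of code of your own. Each camera call takes 0.05 s, during which the arm holds its last target. There are 200 camera calls.

## Working session

There is one attempt and no reset: what is moved stays moved. The work goes in short steps, Python scripts to look and compute and a shell command to move; the robot and the scene stay as the last step left them, time stands still between calls to the robot, and variables do not carry over. Pictures are saved under pics/ and viewed, at most 10 in all, crops included, and the job is handed in when it is done.

```bash
mkdir -p pics; ls
cat > h.py <<'E'
import numpy as np, cv2
from cell import telemetry, vision, ticket
def cal(n):
    c=vision.get_calibration(n); K=np.array(c["camera_matrix"],float); d=np.array(c["dist"],float)
    R=cv2.Rodrigues(np.array(c["rvec"],float))[0]; t=np.array(c["tvec"],float).ravel(); return K,d,R,t
def ray(c,uv):
    K,d,R,t=c; p=cv2.undistortPoints(np.array(uv,float).reshape(-1,1,2),K,d).reshape(-1,2)
    return -R.T@t, np.c_[p,np.ones(len(p))]@R   # dirs with z_cam=1
def onz(c,uv,z):
    o,D=ray(c,uv); return o+D*((z-o[2])/D[:,2])[:,None]
def cloud(c,depth):
    h,w=depth.shape; g=np.stack(np.meshgrid(np.arange(w),np.arange(h)),-1).reshape(-1,2)
    o,D=ray(c,g); return (o+D*depth.reshape(-1,1)).reshape(h,w,3)
def proj(c,P):
    K,d,R,t=c; return cv2.projectPoints(np.array(P,float).reshape(-1,1,3),cv2.Rodrigues(R)[0],t,K,d)[0].reshape(-1,2)
def save(n,im): cv2.imwrite("pics/"+n+".png",im[...,::-1])
E
python3 - <<'E'
from h import *
ims=[]
for n in("top","side"):
    c=cal(n);im,dp=vision.read_camera(n);save(n,im);np.savez(n+".npz",im=im,dp=dp)
    print(n,-c[2].T@c[3],c[2][2],c[0][0,0])
s=telemetry.observe();print(s)
E
```

```text
pics
top [0.45966645 0.01352531 0.99544464] [ 0.1064256  -0.04120132 -0.99346668] 392.83043535400117
side [ 0.61075112 -0.25094425  0.95242529] [-0.0618551   0.28805939 -0.95561275] 349.61371078407143
{'time': 0.1, 'qpos': array([ 1.19297760e+00,  3.42648091e-01,  1.52491661e+00,  2.81141220e-06,
        1.27538890e+00, -1.46020743e-01]), 'qvel': array([-0.00050144, -0.00113486, -0.00060587,  0.00151809,  0.00031915,
       -0.00016342]), 'joint_efforts': array([ 2.71480283e-03, -4.32004881e+01, -2.44694602e+01,  7.20136170e-02,
        5.25410031e-02, -3.36990263e-05]), 'tool_pos': array([0.12055167, 0.51085071, 0.40411857]), 'tool_rot': array([-3.14024658e+00, -2.00681097e-04,  2.90979372e+00]), 'contact_force': array([ 0.06510357, -0.30434939, -0.63610833]), 'torque': array([-0.03191265,  0.01043026, -0.02558801]), 'grip_force': 0.0, 'opening': 0.09212989066010609}
```

View pics/top.png

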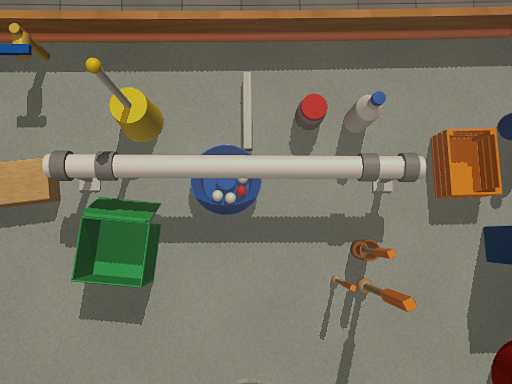

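View pics/side.png

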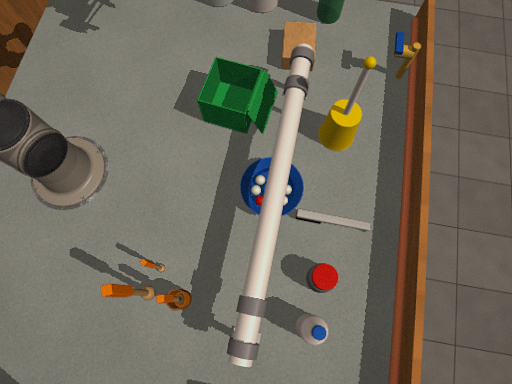

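Top view: three stirrer-like sticks: a small one (343,283), a large one (385,293) and the middle one standing in the amber jar (handle end about 390,253, jar about 365,250). I choose the one in the jar and will check it in a crop. The tub is at (226,180) under the pipe, with red at (241,190). The caddy is at (115,250).

```bash
cat > m1.py <<'E'
from h import *
for n in("top","side"):
    f=np.load(n+".npz");im,dp=f["im"],f["dp"];c=cal(n);P=cloud(c,dp);hsv=cv2.cvtColor(im,cv2.COLOR_RGB2HSV)
    H,S,V=[hsv[...,i].astype(int) for i in range(3)];Z=P[...,2];ok=dp>0
    print("==",n,"floor z",np.median(Z[ok]))
    blue=(H>100)&(H<130)&(S>120)&ok&(np.hypot(P[...,0]-.58,P[...,1]-.09)<.2)
    q=P[blue];rim=q[(q[:,2]>.043)&(q[:,2]<.056)]
    r0=np.r_[rim[:,:2].mean(0)]
    A=np.c_[2*rim[:,:2],np.ones(len(rim))];s=np.linalg.lstsq(A,(rim[:,:2]**2).sum(1),rcond=None)[0]
    print("tub rim fit",s[:2],np.sqrt(s[2]+s[:2]@s[:2]),"zmax",q[:,2].max(),len(rim))
    m=(ok&blue);cn=[x for x in cv2.findContours(blue.astype(np.uint8),0,2)[0]]
    g=(H>45)&(H<75)&(S>150)&ok;q=P[g&(Z>.105)&(Z<.13)];
    if len(q):print("caddy rim",q.min(0),q.max(0), cv2.minAreaRect((q[:,:2]*1000).astype(np.float32)))
    w=(S<40)&(V>150)&ok&(Z>.165)&(Z<.19)&(abs(P[...,1])<.3);q=P[w]
    print("pipe top line x=a*y+b",np.polyfit(q[:,1],q[:,0],1),q[:,2].max(),len(q))
    red=((H<6)|(H>174))&(S>150)&ok&(np.hypot(P[...,0]-.58,P[...,1]-.05)<.12);q=P[red];print("red",q.mean(0) if len(q) else 0,q[:,2].max() if len(q) else 0,len(q))
    wb=(S<60)&(V>110)&ok&(Z>.014)&(Z<.04)&(np.hypot(P[...,0]-s[0],P[...,1]-s[1])<.068)
    k,l,st,ce=cv2.connectedComponentsWithStats(wb.astype(np.uint8))
    for i in range(1,k):
        if st[i,4]>6:print(" ball",ce[i],st[i,4],P[l==i].mean(0))
    o=(H>4)&(H<18)&(S>130)&ok&(P[...,1]<-.1)&(P[...,1]>-.45)&(P[...,0]<.6)&(Z>.004)
    k,l,st,ce=cv2.connectedComponentsWithStats(o.astype(np.uint8))
    for i in range(1,k):
        if st[i,4]>20:
            q=P[l==i];print(" orange",ce[i].round(),st[i,4],"zr",q[:,2].min(),q[:,2].max())
            for z in(.01,.04,.07,.1,.13,.16,.19,.21):
                b=q[abs(q[:,2]-z)<.008]
                if len(b)>2:print("    z",z,b.mean(0).round(4),len(b))
top=np.load("top.npz")["im"][215:325,310:430];side=np.load("side.npz")["im"][245:325,90:210]
a=cv2.resize(top,None,fx=5,fy=5,interpolation=2);b=cv2.resize(side,None,fx=5,fy=5,interpolation=2)
save("crop1",a)
E
python3 m1.py
```

```text
== top floor z -0.00013411690660469766
tub rim fit [0.5935642  0.04430187] 0.08182771686165963 zmax 0.05327640444081361 293
caddy rim [0.3553096  0.21097498 0.10511531] [0.52581851 0.37578808 0.12564893] ((440.773193359375, 293.34722900390625), (149.6806182861328, 156.51327514648438), 82.82365417480469)
pipe top line x=a*y+b [0.02674843 0.6063494 ] 0.18549523113678812 4605
red [0.56744198 0.00855732 0.02861685] 0.034282097283359625 76
 ball [242.5  179.65] 40 [0.59447747 0.00393812 0.02665003]
 ball [217.30434783 194.95652174] 92 [0.55772671 0.06705454 0.02753998]
 ball [230.09473684 197.16842105] 95 [0.55143536 0.03568707 0.02758428]
 orange [371. 250.] 534 zr 0.004169424648110875 0.2168181258243198
    z 0.01 [ 0.4154 -0.2843  0.0106] 56
    z 0.04 [ 0.4158 -0.2801  0.0398] 62
    z 0.07 [ 0.4156 -0.2844  0.0718] 65
    z 0.13 [ 0.4141 -0.2796  0.1324] 15
    z 0.16 [ 0.4145 -0.279   0.1596] 23
    z 0.19 [ 0.4143 -0.2781  0.1902] 22
    z 0.21 [ 0.4137 -0.283   0.2123] 85
 orange [349. 286.] 79 zr 0.08675929580285402 0.16452377332248114
    z 0.1 [ 0.3454 -0.2152  0.1008] 8
    z 
[... 1303 characters left out ...]
0.01959535825732528 0.2838904222147579
    z 0.04 [ 0.3334 -0.2862  0.0356] 50
    z 0.07 [ 0.3339 -0.2859  0.0704] 16
    z 0.1 [ 0.3344 -0.2855  0.0991] 12
    z 0.13 [ 0.336  -0.2862  0.1302] 11
    z 0.16 [ 0.3409 -0.2862  0.1656] 5
    z 0.19 [ 0.3392 -0.2852  0.1908] 30
    z 0.21 [ 0.3388 -0.2844  0.2104] 34
 orange [175. 299.] 476 zr 0.004091911007062299 0.2169974984060845
    z 0.01 [ 0.4187 -0.289   0.0104] 41
    z 0.04 [ 0.4223 -0.2853  0.0404] 44
    z 0.07 [ 0.422  -0.286   0.0718] 62
    z 0.1 [ 0.4194 -0.2844  0.0983] 7
    z 0.13 [ 0.4217 -0.284   0.1316] 9
    z 0.16 [ 0.4223 -0.2831  0.1601] 10
    z 0.19 [ 0.4222 -0.2839  0.1905] 15
    z 0.21 [ 0.4165 -0.2853  0.2131] 73
```

View pics/crop1.png

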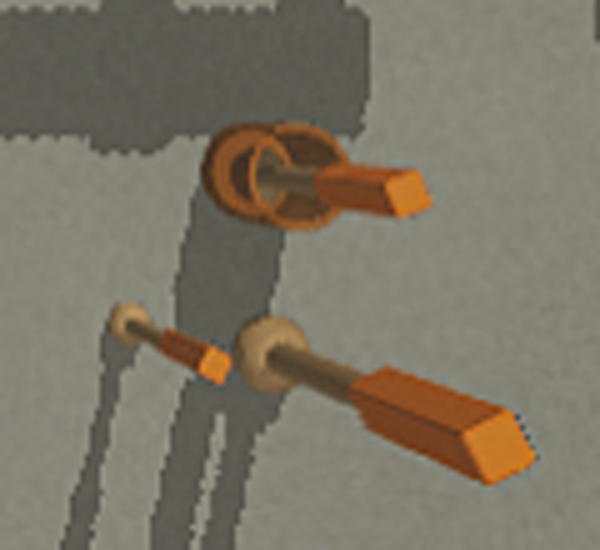

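The crop confirms it. Handle ends stand at about 0.16 m (small), 0.215 m (in the jar, with its floor) and 0.283 m (large), so the one in the jar at crop (408,193) is the middle-sized one. Next I need the handle's yaw and the first moves.

```bash
cat >> h.py <<'E'
from scipy.spatial.transform import Rotation as Ro
def go(x,y,z,yaw=None):
    "tool-frame shift (mm) and roll to reach TCP x,y,z,yaw"
    s=telemetry.observe();R=Ro.from_euler("xyz",s["tool_rot"]).as_matrix()
    d=R.T@(np.array([x,y,z])-s["tool_pos"])*1000
    r=0 if yaw is None else -((yaw-s["tool_rot"][2]+np.pi)%(2*np.pi)-np.pi)
    print("t",round(s["time"],2),"go",d.round(1),"roll",round(r,3))
E
python3 - <<'E'
from h import *
for n in("top","side"):
    f=np.load(n+".npz");im,dp=f["im"],f["dp"];c=cal(n);P=cloud(c,dp);hsv=cv2.cvtColor(im,cv2.COLOR_RGB2HSV)
    m=(hsv[...,0]<20)&(hsv[...,1]>130)&(dp>0)&(abs(P[...,2]-.215)<.005)&(np.hypot(P[...,0]-.415,P[...,1]+.284)<.025)
    uv=np.argwhere(m)[:,::-1];q=onz(c,uv,.215)
    print(n,q.mean(0),cv2.minAreaRect((q[:,:2]*1000).astype(np.float32)))
    m=(hsv[...,0]<20)&(hsv[...,1]>120)&(dp>0)&(abs(P[...,2]-.08)<.004)&(np.hypot(P[...,0]-.415,P[...,1]+.284)<.04)
    q=onz(c,np.argwhere(m)[:,::-1],.08)[:,:2];print(" jar rim",cv2.minEnclosingCircle((q*1000).astype(np.float32)))
go(.40,.25,.50,np.pi)
E
```

```text
top [ 0.41334409 -0.28337807  0.215     ] ((413.8838195800781, -283.2278747558594), (17.158905029296875, 17.226669311523438), 16.26186180114746)
 jar rim ((415.4658508300781, -285.7886657714844), 24.95781898498535)
side [ 0.4159211  -0.28564526  0.215     ] ((415.8238220214844, -285.9308166503906), (15.830171585083008, 15.960070610046387), 21.764833450317383)
 jar rim ((416.80499267578125, -286.4146728515625), 24.706804275512695)
t 0.1 go [-331.9 -189.8  -95.7] roll -0.232
```

```bash
python3 -m crank '[[1,-332,-190,-96,-0.54],[1,-332,-190,-96,-0.54],[1,-332,-190,-96,-0.54],[1,-332,-190,-96,-0.54],[1,-332,-190,-96,-0.54],[1,-332,-190,-96,-0.54],[1,-332,-190,-96,-0.54],[1,-332,-190,-96,-0.54],[1,-332,-190,-96,-0.54],[1,-332,-190,-96,-0.54],[1,-332,-190,-96,-0.54]]'
python3 -c "
from h import *
go(.4148,-.2846,.50,np.pi+.31)"
```

```text
time: 1.02
tool_pos: [0.4038, 0.2461, 0.5018]
tool_rot: [-3.14, 0.003, -2.839]
contact_force: [-0.5, -0.6, 0.4]
opening: 0.092
grip_force: 0.0
t 1.02 go [ 147.6 -509.9    2.4] roll -0.008
```

```bash
python3 -m crank '[[1,148,-510,2,0],[1,148,-510,2,0],[1,148,-510,2,0],[1,148,-510,2,0],[1,148,-510,2,0],[1,148,-510,2,0],[1,148,-510,2,0],[1,148,-510,2,0],[1,148,-510,2,0],[1,148,-510,2,0],[1,148,-510,2,0],[1,148,-510,2,0]]'
python3 -m crank '[[1,0,0,0,0]]'
python3 - <<'E'
from h import *
s=telemetry.observe();print(s["tool_pos"],s["tool_rot"])
c=cal("wrist");im,dp=vision.read_camera("wrist");save("w1",im);P=cloud(c,dp);hsv=cv2.cvtColor(im,cv2.COLOR_RGB2HSV)
m=(hsv[...,0]<20)&(hsv[...,1]>130)&(dp>0)&(abs(P[...,2]-.215)<.008)&(np.hypot(P[...,0]-.415,P[...,1]+.284)<.025)
q=onz(c,np.argwhere(m)[:,::-1],.215)
if len(q):print(q.mean(0),len(q),cv2.minAreaRect((q[:,:2]*1000).astype(np.float32)))
go(.4148,-.2846,.336,np.pi+.31)
E
```

```text
time: 2.02
tool_pos: [0.4125, -0.2517, 0.4985]
tool_rot: [3.141, -0.0, -2.834]
contact_force: [0.6, -0.1, 0.1]
opening: 0.0922
grip_force: 0.0
time: 2.1
tool_pos: [0.4127, -0.2557, 0.4973]
tool_rot: [-3.141, -0.002, -2.839]
contact_force: [-0.8, 0.6, -0.4]
opening: 0.0914
grip_force: 0.0
[ 0.41269838 -0.25572224  0.4973461 ] [-3.14086688e+00 -2.04172743e-03 -2.83886092e+00]
[ 0.41061775 -0.28590216  0.215     ] 221 ((411.9964599609375, -286.6867980957031), (16.768415451049805, 16.19761848449707), 17.292924880981445)
t 2.15 go [  7.3 -31.1 161.4] roll -0.007
```

View pics/w1.png

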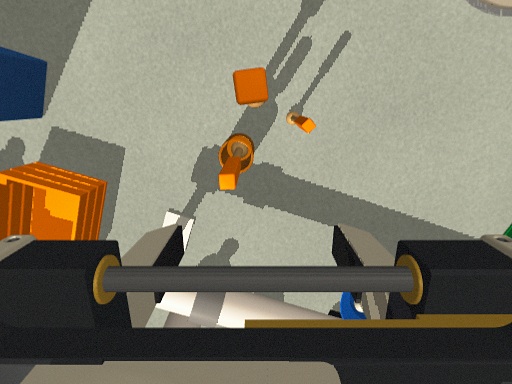

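Wrist view: the jar stirrer's handle is at (228,181), the big stick at (250,86), the small one at (305,124). The handle end sits at about (0.414,-0.285), yaw 17°. Descending.

```bash
python3 -m crank '[[1,7.6,-29,0,0],[1,7.6,-29,40,0],[1,7.6,-29,80,0],[1,7.6,-29,120,0],[1,7.6,-29,161,0],[1,7.6,-29,161,0],[1,7.6,-29,161,0]]'
python3 -m crank '[[-1,0,0,0,0],[-1,0,0,0,0],[-1,0,0,0,0],[-1,0,0,0,0],[-1,0,0,0,0],[-1,0,0,0,0],[-1,0,0,0,0]]' 5
```

```text
time: 2.73
tool_pos: [0.4146, -0.2787, 0.3371]
tool_rot: [3.137, -0.002, -2.832]
contact_force: [-0.0, -0.8, 0.8]
opening: 0.092
grip_force: 0.0
time: 3.32
tool_pos: [0.4145, -0.28, 0.3381]
tool_rot: [-3.141, 0.0, -2.834]
contact_force: [-0.4, 1.1, -0.5]
opening: 0.05
grip_force: 0.0
```

```bash
python3 -m crank '[[-1,0,-5,0,0],[-1,0,-5,0,0],[-1,0,-5,0,0],[-1,0,-5,0,0],[-1,0,-5,0,0],[-1,0,-5,0,0],[-1,0,-5,0,0],[-1,0,-5,0,0]]'
```

```text
time: 3.98
tool_pos: [0.416, -0.2847, 0.3377]
tool_rot: [3.141, -0.0, -2.833]
contact_force: [0.4, -0.2, -0.8]
opening: 0.0163
grip_force: 5.0
```

```bash
python3 -m crank '[[-1,0,0,-10,0],[-1,0,0,-20,0],[-1,8,0,-20,0],[-1,16,0,-20,0],[-1,24,0,-20,0],[-1,32,0,-20,0],[-1,40,0,-20,0],[-1,48,0,-18,0],[-1,52,0,-18,0],[-1,52,0,-18,0],[-1,52,0,-18,0]]'
python3 - <<'E'
from h import *
s=telemetry.observe();print(s["tool_pos"],s["opening"],s["grip_force"])
for n in ("top","side"):
    im,dp=vision.read_camera(n);c=cal(n);P=cloud(c,dp);hsv=cv2.cvtColor(im,cv2.COLOR_RGB2HSV)
    m=(hsv[...,0]<20)&(hsv[...,1]>120)&(dp>0)&(abs(P[...,2]-.08)<.004)&(np.hypot(P[...,0]-.415,P[...,1]+.284)<.05)
    q=onz(c,np.argwhere(m)[:,::-1],.08)[:,:2];print(" jar rim",cv2.minEnclosingCircle((q*1000).astype(np.float32)))
    save("lean_"+n,np.hstack([cv2.resize(im[200:330,300:450] if n=="top" else im[230:340,60:230],(400,350))]))
    if n=="side": x=cv2.resize(im[230:340,60:230],(540,350))
    else: y=cv2.resize(im[190:330,300:460],(400,350))
E
python3 -c "
import cv2,numpy as np
cv2.imwrite('pics/lean.png',np.hstack([cv2.imread('pics/lean_top.png'),cv2.imread('pics/lean_side.png')]))"
```

```text
time: 4.9
tool_pos: [0.3662, -0.3007, 0.3557]
tool_rot: [3.141, -0.0, -2.834]
contact_force: [0.3, -0.5, -1.0]
opening: 0.0162
grip_force: 5.0
[ 0.36618397 -0.30066602  0.35573085] 0.016160799608377543 4.99998651444912
 jar rim ((415.2267150878906, -286.84600830078125), 25.10194206237793)
 jar rim ((416.6413879394531, -286.2701110839844), 24.67130470275879)
```

View pics/lean.png

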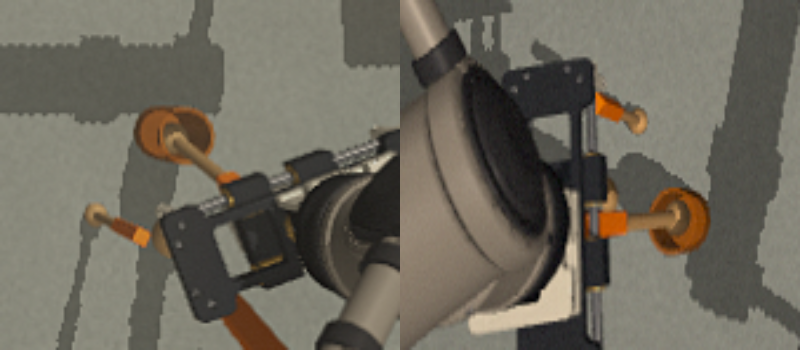

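The lean picture shows the stick tilted in the jar with its bulb away from the robot; the jar is still in place. The gripper body is close to the big stick, so I lift straight out and go to open liner.

```bash
python3 -m crank '[[-1,-2,0,-20,0],[-1,-4,0,-45,0],[-1,-4,0,-80,0],[-1,-4,0,-110,0],[-1,-4,0,-110,0],[-1,-4,0,-110,0]]' 12
python3 -c "
from h import *
go(.40,-.09,.44,np.pi)"
```

```text
time: 5.5
tool_pos: [0.3706, -0.2992, 0.4672]
tool_rot: [-3.138, 0.001, -2.833]
contact_force: [-0.2, 0.2, -1.4]
opening: 0.016
grip_force: 12.0
t 5.5 go [-91.6 190.5  26.7] roll 0.309
```

```bash
python3 -m crank '[[-1,-92,190,0,0.31],[-1,-92,190,0,0.31],[-1,-92,190,0,0.31],[-1,-92,190,0,0.31],[-1,-92,190,0,0.31],[-1,-92,190,26,0.31],[-1,-92,190,26,0.31],[-1,-92,190,26,0.31],[-1,-92,190,26,0.31]]'
cat > stick.py <<'E'
from h import *
# bulb / shaft from depth in the hand: points within slab below fingertips
import sys
def stick(n):
    s=telemetry.observe();tp=s["tool_pos"];im,dp=vision.read_camera(n);c=cal(n);P=cloud(c,dp);hsv=cv2.cvtColor(im,cv2.COLOR_RGB2HSV)
    g=tp-[0,0,.159]
    m=(dp>0)&(hsv[...,0]<25)&(hsv[...,1]>60)&(abs(P[...,1]-g[1])<.05)&(P[...,0]>g[0]-.03)&(P[...,0]<g[0]+.17)&(P[...,2]<g[2]-.02)&(P[...,2]>.005)
    q=P[m]
    if len(q)<20: print(n,"none",len(q));return
    mu=q.mean(0);d=np.linalg.svd(q-mu)[2][0];d=d*-np.sign(d[2])
    print(n,len(q),"grip",g.round(4),"tilt deg",np.degrees(np.arctan2(d[0],-d[2])).round(1),"side",np.degrees(np.arctan2(d[1],-d[2])).round(1),"lowest",q[q[:,2].argmin()].round(4),"at grip z x:",(mu+d*(g[2]-mu[2])/d[2]).round(4))
    return im
if __name__=="__main__":
    for n in sys.argv[1:]:
        im=stick(n)
E
python3 stick.py top side wrist; ls -la . | head -3
```

```text
time: 6.25
tool_pos: [0.4005, -0.0911, 0.4397]
tool_rot: [3.142, -0.001, 3.14]
contact_force: [0.1, -0.0, -0.1]
opening: 0.0163
grip_force: 12.0
top 110 grip [ 0.4005 -0.0911  0.2807] tilt deg 22.6 side 3.2 lowest [ 0.4575 -0.0814  0.125 ] at grip z x: [ 0.3911 -0.0966  0.2807]
side 247 grip [ 0.4005 -0.0914  0.2811] tilt deg 17.4 side -0.5 lowest [ 0.4574 -0.1003  0.1279] at grip z x: [ 0.408  -0.091   0.2811]
wrist 549 grip [ 0.4005 -0.0915  0.2812] tilt deg 18.9 side -0.1 lowest [ 0.435  -0.09    0.1256] at grip z x: [ 0.3916 -0.0914  0.2812]
total 2720
drwxr-xr-x  3 agent agent    4096 Dec  3 22:01 .
drwxr-xr-x 23 root  root     4096 Dec  3 21:56 ..
```

Tilt in hand is about 19°. Now I press the bulb on the liner with a light grip to bring it to about 34°, then clamp hard.

```bash
python3 -m crank '[[-1,0,0,40,0],[-1,0,0,80,0],[-1,0,0,110,0],[-1,0,0,116,0],[-1,6,0,119,0],[-1,12,0,122,0],[-1,18,0,125,0],[-1,24,0,128,0],[-1,30,0,131,0],[-1,36,0,134,0],[-1,40,0,136,0],[-1,40,0,136,0]]' 5
python3 -m crank '[[-1,0,0,0,0],[-1,0,0,0,0],[-1,0,0,0,0]]' 60
python3 -m crank '[[-1,0,0,-40,0],[-1,0,0,-60,0],[-1,0,0,-60,0],[-1,0,0,-60,0]]' 60
python3 stick.py top side wrist
```

```text
time: 7.4
tool_pos: [0.3594, -0.0901, 0.3036]
tool_rot: [3.141, -0.001, 3.139]
contact_force: [-0.9, -0.4, 0.7]
opening: 0.0161
grip_force: 5.0
time: 7.65
tool_pos: [0.3605, -0.0903, 0.3038]
tool_rot: [3.141, 0.0, 3.14]
contact_force: [-0.2, 1.0, -0.4]
opening: 0.016
grip_force: 60.0
time: 7.98
tool_pos: [0.3606, -0.0903, 0.3644]
tool_rot: [-3.141, 0.002, 3.14]
contact_force: [-0.0, 0.3, -1.2]
opening: 0.0159
grip_force: 60.0
top 216 grip [ 0.3606 -0.0903  0.2054] tilt deg 33.4 side -0.3 lowest [ 0.4551 -0.0845  0.074 ] at grip z x: [ 0.365  -0.0893  0.2054]
side 251 grip [ 0.3602 -0.0901  0.2044] tilt deg 32.8 side -0.1 lowest [ 0.4496 -0.1005  0.0736] at grip z x: [ 0.3674 -0.09    0.2044]
wrist none 0
```

```bash
cat > m2.py <<'E'
from h import *
from scipy.optimize import least_squares
s=telemetry.observe();g=s["tool_pos"]-[0,0,.159];print("grip",g)
for n in("top","side"):
    im,dp=vision.read_camera(n);c=cal(n);P=cloud(c,dp);hsv=cv2.cvtColor(im,cv2.COLOR_RGB2HSV).astype(int);H,S,V=np.moveaxis(hsv,-1,0)
    m=(dp>0)&(H<25)&(S>50)&(abs(P[...,1]-g[1])<.025)&(P[...,2]<g[2]-.105)&(P[...,2]>.03)&(abs(P[...,0]-g[0]-.09)<.03)
    q=P[m];f=least_squares(lambda p:np.linalg.norm(q-p,axis=1)-.014,q.mean(0)-[0,0,.01],loss="soft_l1",f_scale=.001)
    print(n,"bulb-grip",(f.x-g).round(4),len(q),f.cost)
    b=((H>100)&(H<130)&(S>120)&(np.hypot(P[...,0]-.59,P[...,1]-.045)<.13)&(dp>0)).astype(np.uint8)
    ct=np.vstack([k.reshape(-1,2) for k in cv2.findContours(b,0,1)[0] if len(k)>20])
    q=onz(c,ct,.05)[:,:2]
    r=np.hypot(*(q-[.595,.0455]).T);q=q[(r>.078)&(r<.096)]
    f=least_squares(lambda p:np.hypot(*(q-p).T)-.0865,[.595,.0455],loss="soft_l1",f_scale=.001);t=f.x
    print(n,"tub",t.round(4),len(q),"resid",np.abs(f.fun).mean())
    # balls by depth clouds: white/red tops fitted by sphere
    for nm,mm in(("white",(S<60)&(V>90)),("red",((H<6)|(H>174))&(S>150))):
        mm=mm&(dp>0)&(P[...,2]>.012)&(P[...,2]<.045)&(np.hypot(P[...,0]-t[0],P[...,1]-t[1])<.066)
        k,l,st,ce=cv2.connectedComponentsWithStats(mm.astype(np.uint8),connectivity=4)
        for i in range(1,k):
            if st[i,4]<8:continue
            q2=P[l==i];f=least_squares(lambda p:np.linalg.norm(q2-[p[0],p[1],.019],axis=1)-.014,q2.mean(0)[:2],loss="soft_l1",f_scale=.002)
            d=f.x-t;print("  ",nm,ce[i].round(),st[i,4],"rel",(d*1000).round(1),"psi",np.degrees(np.arctan2(d[1],-d[0])).round(),"r",(np.hypot(*d)*1000).round(1))
E
python3 m2.py
```

```text
grip [ 0.35997862 -0.09007919  0.2037225 ]
top bulb-grip [ 0.081  -0.0008 -0.1303] 112 0.00016436595516382697
top tub [0.5961 0.0452] 219 resid 0.0026379146312988508
   white [243. 180.] 42 rel [  6.7 -42.3] psi -99.0 r 42.8
   white [217. 195.] 92 rel [-37.5  21.6] psi 30.0 r 43.3
   white [230. 197.] 96 rel [-43.8 -10. ] psi -13.0 r 44.9
   red [241. 190.] 78 rel [-26.9 -37.7] psi -55.0 r 46.3
side bulb-grip [ 0.0818  0.0018 -0.1292] 100 0.00015463954888560633
side tub [0.5955 0.0455] 137 resid 0.0024970467194443922
   white [260. 179.] 74 rel [-35.5  24.2] psi 34.0 r 43.0
   white [256. 189.] 74 rel [-42.3  -7. ] psi -9.0 r 42.9
   white [288. 189.] 41 rel [41.2  9.2] psi 167.0 r 42.2
   white [285. 200.] 27 rel [ 36.3 -23.2] psi -147.0 r 43.1
   red [259. 200.] 52 rel [-25.3 -35. ] psi -54.0 r 43.2
```

Tub centre is (0.5955, 0.0454), the ball radii of about 43 mm agree with the 42.5 given, and the bulb lies 83 mm ahead of and 130 mm below the grip. I enter the gap at the tub's left side, under the near edge of the pipe.

```bash
python3 -c "
from h import *
go(.5955-.083,.0454+.042,.364,np.pi)"
```

```text
t 8.23 go [-152.1  177.8   -1.3] roll -0.002
```

```bash
python3 -m crank '[[-1,-20,25,-1,0],[-1,-45,55,-1,0],[-1,-70,85,-1,0],[-1,-95,115,-1,0],[-1,-120,145,-1,0],[-1,-140,165,-1,0],[-1,-152,178,-1,0],[-1,-152,178,-1,0],[-1,-152,178,-1,0],[-1,-152,178,-1,0]]'
python3 -m crank '[[-1,0,0,0,0],[-1,0,0,0,0]]'
python3 - <<'E'
from h import *
go(.5955-.083,.0454+.042,.311,np.pi)
im,dp=vision.read_camera("side");a=cv2.resize(im[130:250,200:340],(560,480),interpolation=2);save("hover",a)
E
```

```text
time: 9.07
tool_pos: [0.5121, 0.0871, 0.364]
tool_rot: [-3.141, -0.002, 3.14]
contact_force: [-0.3, 0.5, -1.2]
opening: 0.0155
grip_force: 60.0
time: 9.23
tool_pos: [0.5122, 0.0867, 0.3648]
tool_rot: [-3.142, -0.0, 3.139]
contact_force: [0.4, 0.1, -1.2]
opening: 0.0156
grip_force: 60.0
t 9.23 go [-0.4  0.7 53.8] roll -0.003
```

View pics/hover.png

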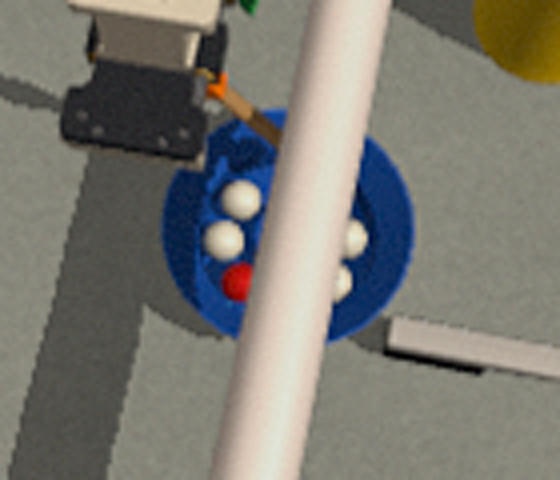

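The side crop shows the stick passing under the pipe at (270,125), red at (238,280), near whites at (240,200) and (223,240) and far whites at (352,238) and (340,285). The left gap is free, so I lower and sweep the first quarter.

```bash
python3 -m crank '[[-1,0,0,15,0],[-1,0,0,30,0],[-1,0,0,42,0],[-1,0,0,50,0],[-1,0,0,53,0],[-1,0,0,53,0],[-1,0,0,53,0],[-1,0,0,53,0],[-1,0,0,53,0]]'
python3 -m crank '[[-1,-5.5,-0.4,0,0],[-1,-10.9,-1.4,0,0],[-1,-16.1,-3.2,0,0],[-1,-21,-5.6,0,0],[-1,-25.6,-8.7,0,0],[-1,-29.7,-12.3,0,0],[-1,-33.3,-16.4,0,0],[-1,-36.4,-21,0,0],[-1,-38.8,-25.9,0,0],[-1,-40.6,-31.1,0,0],[-1,-41.6,-36.5,0,0],[-1,-42,-42,0,0]]'
python3 m2.py
```

```text
time: 10.03
tool_pos: [0.5128, 0.0875, 0.3125]
tool_rot: [3.141, 0.001, 3.14]
contact_force: [-0.8, 0.2, 0.1]
opening: 0.0158
grip_force: 60.0
time: 11.03
tool_pos: [0.5546, 0.0448, 0.3118]
tool_rot: [3.141, 0.0, 3.14]
contact_force: [0.6, 1.1, -1.5]
opening: 0.016
grip_force: 60.0
grip [0.55462656 0.0447882  0.15282465]m2.py:7: RuntimeWarning: Mean of empty slice.
  q=P[m];f=least_squares(lambda p:np.linalg.norm(q-p,axis=1)-.014,q.mean(0)-[0,0,.01],loss="soft_l1",f_scale=.001)
  ret = um.true_divide(
Traceback (most recent call last):
  File "m2.py", line 7, in <module>
    q=P[m];f=least_squares(lambda p:np.linalg.norm(q-p,axis=1)-.014,q.mean(0)-[0,0,.01],loss="soft_l1",f_scale=.001)
             ~~~~~~~~~~~~~^^^^^^^^^^^^^^^^^^^^^^^^^^^^^^^^^^^^^^^^^^^^^^^^^^^^^^^^^^^^^^^^^^^^^^^^^^^^^^^^^^^^^^^^^^
ValueError: Initial guess is outside of provided bounds
```

Next quarter, 180→270, with the bulb fit taken out of the measuring script.

```bash
sed -i '/m=(dp>0)&(H<25)/d;/q=P\[m\];f=least/d;/bulb-grip/d' m2.py; sed -i 's/^s=telemetry.*/s=telemetry.observe();print(s["time"],s["tool_pos"],s["contact_force"].round(1))/' m2.py; python3 m2.py
python3 -m crank '[[-1,0.4,-5.5,0,0],[-1,1.4,-10.9,0,0],[-1,3.2,-16.1,0,0],[-1,5.6,-21,0,0],[-1,8.7,-25.6,0,0],[-1,12.3,-29.7,0,0],[-1,16.4,-33.3,0,0],[-1,21,-36.4,0,0],[-1,25.9,-38.8,0,0],[-1,31.1,-40.6,0,0],[-1,36.5,-41.6,0,0],[-1,42,-42,0,0]]'
python3 m2.py
```

```text
11.0833 [0.55466956 0.04393498 0.31185503] [ 0.7 -0.2 -0.7]
top tub [0.5966 0.0445] 84 resid 0.0006661696176113707
   white [226. 203.] 8 rel [-48.   -2.6] psi -3.0 r 48.1
side tub [0.5927 0.048 ] 86 resid 0.0017420640554595345
   white [285. 202.] 24 rel [ 38.1 -30.7] psi -141.0 r 49.0
   white [260. 203.] 22 rel [-12.2 -47.5] psi -76.0 r 49.1
time: 12.18
tool_pos: [0.5119, 0.0033, 0.3119]
tool_rot: [3.142, -0.0, 3.14]
contact_force: [0.5, -0.3, -0.3]
opening: 0.0155
grip_force: 60.0
12.1833 [0.51185516 0.00332759 0.31186415] [ 0.5 -0.3 -0.3]
top tub [0.5898 0.0419] 82 resid 0.0015296374994470438
side tub [0.5931 0.0457] 103 resid 0.002299951041958343
   white [256. 184.] 116 rel [-41.3   5.7] psi 8.0 r 41.7
   white [257. 201.] 35 rel [-27.1 -34.8] psi -52.0 r 44.1
   red [264. 175.] 61 rel [-25.3  38.8] psi 57.0 r 46.3
```

Red is 147° ahead of the bulb, as predicted, and has reached the first third. Continuing with two more quarters.

```bash
python3 -m crank '[[-1,5.5,0.4,0,0],[-1,10.9,1.4,0,0],[-1,16.1,3.2,0,0],[-1,21,5.6,0,0],[-1,25.6,8.7,0,0],[-1,29.7,12.3,0,0],[-1,33.3,16.4,0,0],[-1,36.4,21,0,0],[-1,38.8,25.9,0,0],[-1,40.6,31.1,0,0],[-1,41.6,36.5,0,0],[-1,42,42,0,0]]'
python3 -m crank '[[-1,-0.4,5.5,0,0],[-1,-1.4,10.9,0,0],[-1,-3.2,16.1,0,0],[-1,-5.6,21,0,0],[-1,-8.7,25.6,0,0],[-1,-12.3,29.7,0,0],[-1,-16.4,33.3,0,0],[-1,-21,36.4,0,0],[-1,-25.9,38.8,0,0],[-1,-31.1,40.6,0,0],[-1,-36.5,41.6,0,0],[-1,-42,42,0,0]]'
python3 m2.py
```

```text
time: 13.28
tool_pos: [0.4704, 0.0462, 0.3118]
tool_rot: [3.141, -0.0, 3.14]
contact_force: [-0.2, -1.0, -1.7]
opening: 0.0158
grip_force: 60.0
time: 14.28
tool_pos: [0.5133, 0.0876, 0.3118]
tool_rot: [3.141, 0.0, 3.14]
contact_force: [0.2, -0.2, -0.7]
opening: 0.0156
grip_force: 60.0
14.2833 [0.51325472 0.0875679  0.3117985 ] [ 0.2 -0.2 -0.7]
top tub [0.5905 0.0485] 89 resid 0.0017926783680629716
   white [244. 182.] 86 rel [  0.2 -49.5] psi -90.0 r 49.5
side tub [0.5942 0.0462] 123 resid 0.002735617922296496
   white [288. 193.] 102 rel [49.2 -7.4] psi -171.0 r 49.7
   white [259. 200.] 63 rel [-25.2 -36.5] psi -55.0 r 44.4
```

```bash
python3 -m crank '[[-1,-5.5,-0.4,0,0],[-1,-10.9,-1.4,0,0],[-1,-16.1,-3.2,0,0],[-1,-21,-5.6,0,0],[-1,-25.6,-8.7,0,0],[-1,-29.7,-12.3,0,0],[-1,-33.3,-16.4,0,0],[-1,-36.4,-21,0,0],[-1,-38.8,-25.9,0,0],[-1,-40.6,-31.1,0,0],[-1,-40.6,-31.1,0,0],[-1,-40.6,-31.1,0,0]]'
python3 m2.py
python3 - <<'E'
from h import *
im,dp=vision.read_camera("side");save("stir_end",cv2.resize(im[130:250,200:340],(560,480),interpolation=2))
E
```

```text
time: 15.38
tool_pos: [0.5532, 0.0558, 0.3118]
tool_rot: [-3.142, 0.0, 3.139]
contact_force: [-1.4, 0.6, -0.7]
opening: 0.0152
grip_force: 60.0
15.3833 [0.55321847 0.05579494 0.31183732] [-1.4  0.6 -0.7]
top tub [0.597  0.0454] 64 resid 0.0008828588828180847
side tub [0.593  0.0483] 90 resid 0.0017916693395211175
   white [286. 199.] 39 rel [ 42.1 -22.3] psi -152.0 r 47.7
   white [261. 203.] 10 rel [ -7.2 -46.4] psi -81.0 r 46.9
   red [257. 198.] 62 rel [-32.1 -33.3] psi -46.0 r 46.3
```

View pics/stir_end.png

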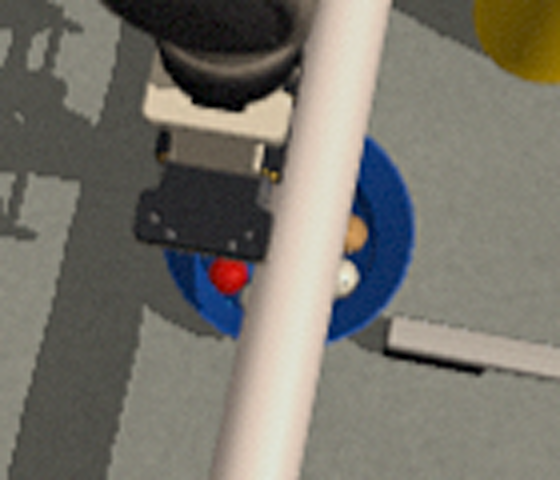

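Red at crop (228,275) is at ψ=-46° against its start of -54°, so it is back. The tub is unmoved. I back the bulb out along the free gap and lift, while measuring the caddy from the saved view.

```bash
python3 -m crank '[[-1,4.2,10,0,0],[-1,10.9,18.8,0,0],[-1,19.6,25.5,0,0],[-1,29.7,29.7,0,0],[-1,40.6,31.1,0,0],[-1,40.6,31.1,0,0],[-1,40.6,31.1,0,0]]'
python3 -m crank '[[-1,0,0,-15,0],[-1,0,0,-30,0],[-1,0,0,-45,0],[-1,0,0,-53,0],[-1,0,0,-53,0]]'
python3 - <<'E'
from h import *
for n in("top","side"):
    f=np.load(n+".npz");im,dp=f["im"],f["dp"];c=cal(n);P=cloud(c,dp);hsv=cv2.cvtColor(im,cv2.COLOR_RGB2HSV)
    g=(hsv[...,0]>45)&(hsv[...,0]<75)&(hsv[...,1]>120)&(dp>0)&(P[...,0]<.56)
    for z in(.004,.119):
        q=P[g&(abs(P[...,2]-z)<.004)][:,:2];print(n,z,len(q),cv2.minAreaRect((q*1000).astype(np.float32)))
E
```

```text
time: 16.12
tool_pos: [0.512, 0.0882, 0.3121]
tool_rot: [3.141, 0.0, 3.141]
contact_force: [-0.3, -0.2, -0.4]
opening: 0.0155
grip_force: 60.0
time: 16.53
tool_pos: [0.5133, 0.0875, 0.3666]
tool_rot: [3.141, 0.004, 3.14]
contact_force: [1.2, 0.5, -1.9]
opening: 0.0159
grip_force: 60.0
top 0.004 2473 ((441.6515808105469, 316.5440979003906), (194.55746459960938, 149.7150115966797), 82.82667541503906)
top 0.119 747 ((438.0059814453125, 294.0097351074219), (150.47584533691406, 151.6647491455078), 82.71532440185547)
side 0.004 850 ((432.0775451660156, 294.158447265625), (152.28839111328125, 130.32400512695312), 85.35496520996094)
side 0.119 476 ((439.2783203125, 292.6007080078125), (153.21923828125, 153.61602783203125), 82.54806518554688)
```

```bash
python3 -m crank '[[-1,25,0,0,0],[-1,55,0,0,0],[-1,90,0,0,0],[-1,125,0,-20,0],[-1,138,0,-50,0],[-1,138,0,-85,0],[-1,138,40,-95,0],[-1,138,80,-95,0],[-1,138,120,-95,0],[-1,138,160,-95,0],[-1,138,195,-95,0],[-1,138,206,-95,0]]'
python3 -m crank '[[-1,0,0,0,0],[-1,0,0,0,0],[-1,0,0,0,0]]'
python3 - <<'E'
from h import *
go(.375,.2935,.318,np.pi)
im,dp=vision.read_camera("top");save("cad",cv2.resize(im[150:320,40:210],(510,510),interpolation=2))
im,dp=vision.read_camera("side");P=cloud(cal("side"),dp);hsv=cv2.cvtColor(im,cv2.COLOR_RGB2HSV).astype(int);H,S,V=np.moveaxis(hsv,-1,0)
for nm,mm in(("white",(S<60)&(V>90)),("red",((H<6)|(H>174))&(S>150))):
    m=mm&(dp>0)&(P[...,2]>.012)&(P[...,2]<.045)&(np.hypot(P[...,0]-.5955,P[...,1]-.0454)<.066);k,l,st,ce=cv2.connectedComponentsWithStats(m.astype(np.uint8));print(nm,[(ce[i].round(),st[i,4]) for i in range(1,k) if st[i,4]>8])
E
```

```text
time: 17.53
tool_pos: [0.3746, 0.2974, 0.4587]
tool_rot: [3.14, -0.001, -3.14]
contact_force: [-0.6, -0.1, -1.7]
opening: 0.0154
grip_force: 60.0
time: 17.78
tool_pos: [0.3751, 0.2927, 0.4594]
tool_rot: [-3.141, -0.001, 3.139]
contact_force: [-0.4, -0.6, -0.4]
opening: 0.0159
grip_force: 60.0
t 17.78 go [  0.    1.  141.4] roll -0.003
white [(array([259., 179.]), np.int32(75)), (array([255., 188.]), np.int32(75)), (array([286., 199.]), np.int32(39)), (array([261., 203.]), np.int32(10))]
red [(array([257., 198.]), np.int32(62))]
```

View pics/cad.png

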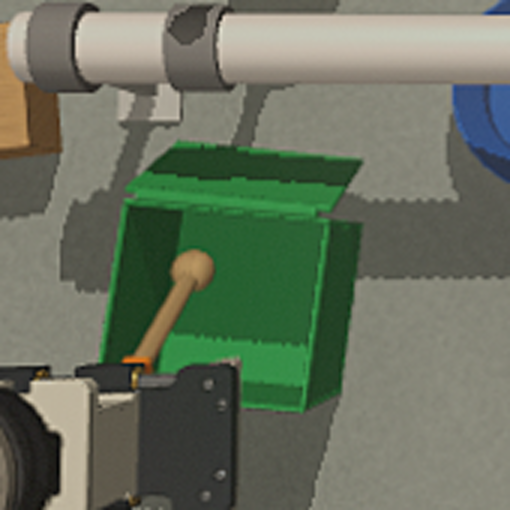

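The crop shows the bulb at (193,268), over the open caddy, whose rim spans about (125-330, 200-400). Lowering and letting go.

```bash
python3 -m crank '[[-1,0,0,35,0],[-1,0,0,70,0],[-1,0,0,100,0],[-1,0,0,120,0],[-1,0,0,132,0],[-1,0,0,138,0],[-1,0,0,138,0],[-1,0,0,138,0]]'
python3 -m crank '[[-0.6,0,0,0,0],[-0.55,0,0,0,0],[-0.5,0,0,0,0],[-0.4,0,0,0,0],[-0.2,0,0,0,0],[0,0,0,0,0],[0.2,0,0,0,0],[0.4,0,0,0,0],[0.4,0,0,0,0],[0.4,0,0,0,0]]' 20
python3 -m crank '[[0.4,0,0,-20,0],[0.4,0,0,-45,0],[0.4,0,0,-80,0],[0.4,0,0,-120,0],[0.4,0,0,-160,0],[0.4,0,-40,-190,0],[0.4,0,-80,-190,0],[0.4,0,-120,-190,0],[0.4,0,-160,-190,0],[0.4,0,-190,-190,0],[0.4,0,-190,-190,0],[0.4,0,-190,-190,0]]'
python3 - <<'E'
from h import *
im,dp=vision.read_camera("top");im2,_=vision.read_camera("side")
save("end",np.hstack([cv2.resize(im[190:320,60:190],(400,400),interpolation=2),cv2.resize(im2[40:220,190:370],(400,400),interpolation=2)]))
c=cal("top");P=cloud(c,dp);h=cv2.cvtColor(im,cv2.COLOR_RGB2HSV).astype(int)
m=(dp>0)&(h[...,0]<25)&(h[...,1]>60)&(abs(P[...,0]-.433)<.12)&(abs(P[...,1]-.293)<.1)&(P[...,2]>.004)
q=P[m];print(q.min(0),q.max(0),q[q[:,2].argmin()]);b=q[q[:,2]<.04];print(len(b),b.mean(0) if len(b) else 0)
E
```

```text
time: 18.55
tool_pos: [0.3754, 0.2933, 0.3225]
tool_rot: [3.141, 0.001, 3.139]
contact_force: [-0.4, 0.4, -0.6]
opening: 0.0156
grip_force: 60.0
time: 19.38
tool_pos: [0.375, 0.2937, 0.3218]
tool_rot: [3.142, -0.0, 3.14]
contact_force: [0.4, 0.0, 0.1]
opening: 0.0614
grip_force: 0.0
time: 20.38
tool_pos: [0.3746, 0.1023, 0.5121]
tool_rot: [3.141, 0.001, 3.136]
contact_force: [0.1, -0.2, 0.2]
opening: 0.0644
grip_force: 0.0
[0.35092853 0.19466519 0.01637386] [0.47614519 0.30335639 0.42318667] [0.46364121 0.28158888 0.01637386]
97 [0.46466495 0.29045198 0.02794631]
```

View pics/end.png

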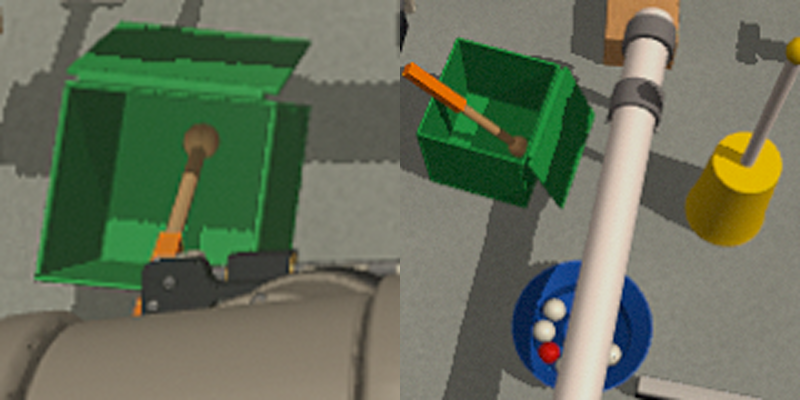

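The end picture shows the bulb on the caddy floor (left crop 200,140), the handle leaning on the near wall, and red at (549,352) with the whites in the tub. I let it settle, check the jar and hand in.

```bash
python3 -m crank '[[0.4,0,0,0,0],[0.4,0,0,0,0],[0.4,0,0,0,0],[0.4,0,0,0,0],[0.4,0,0,0,0],[0.4,0,0,0,0],[0.4,0,0,0,0],[0.4,0,0,0,0]]'
python3 - <<'E'
from h import *
for n in("top","side"):
    im,dp=vision.read_camera(n);c=cal(n);P=cloud(c,dp);h=cv2.cvtColor(im,cv2.COLOR_RGB2HSV).astype(int)
    m=(h[...,0]<20)&(h[...,1]>120)&(dp>0)&(abs(P[...,2]-.08)<.004)&(np.hypot(P[...,0]-.415,P[...,1]+.284)<.05)
    print("jar",cv2.minEnclosingCircle((onz(c,np.argwhere(m)[:,::-1],.08)[:,:2]*1000).astype(np.float32)))
    m=(dp>0)&(h[...,0]<25)&(h[...,1]>60)&(abs(P[...,0]-.45)<.08)&(abs(P[...,1]-.293)<.06)&(P[...,2]>.01)&(P[...,2]<.04)
    print("bulb",P[m].mean(0))
print(ticket.hand_in())
E
```

```text
time: 21.15
tool_pos: [0.3746, 0.1037, 0.5118]
tool_rot: [3.142, 0.0, 3.14]
contact_force: [0.3, 0.2, 0.6]
opening: 0.0643
grip_force: 0.0
jar ((415.2981262207031, -286.1180725097656), 24.70001220703125)
bulb [0.46473236 0.29047186 0.02753077]
jar ((416.5644836425781, -286.6247253417969), 24.925607681274414)
bulb [0.46266962 0.29125812 0.02904951]
the job is handed in; nothing more can be done
None
```

The job is handed in, with no verdict shown: the red ball went once clockwise round the tub to within about 8° of where it began, the stirrer is released bulb-down in the green caddy, and the jar and tub measured where they were; the gripper passed close to (and may have nudged) the large look-alike stick, which is not on the protected list.

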